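# Feel along the mended seam of a clay stele

## Task

Check the repair on the clay slab by touch: run the fingertips lightly along the whole raised plaster seam, following all its bends, from the slab's arched end to its straight foot, then take the hand away. Press no harder than the foam bed under the slab softly gives, do not shift or lift the slab, and leave the tape, spoon, brush and cardboard box where they lie.

Things in the scene. Friction and masses are not known exactly. Their poses are not given: they have to be found in the camera images.
- slab: loose clay slab with the raised plaster seam on its upper face; 220 x 120 mm, 16 mm thick, about 0.75 kg; one end a half-round arch (radius 60 mm), the other end, the foot, straight. Origin: centre of its underside; +x along it to the arched end, z up. It lies flat on the foam, its upper face 56 mm and the seam's top 60 mm above the table, turned any way round.
- bead0 (a point): point on the top of the seam's centre line, bend number 0 counted from the arched end (the seam's end in the arch, where the stroke starts); at x 92, y 0, z 20 mm in the slab's frame. The seam runs straight from each of these points to the next.
- bead1 (a point): point on the top of the seam's centre line, bend number 1 counted from the arched end; at x 64, y 22, z 20 mm in the slab's frame. The seam runs straight from each of these points to the next.
- bead2 (a point): point on the top of the seam's centre line, bend number 2 counted from the arched end; at x 30, y 18, z 20 mm in the slab's frame. The seam runs straight from each of these points to the next.
- bead3 (a point): point on the top of the seam's centre line, bend number 3 counted from the arched end; at x 2, y -8, z 20 mm in the slab's frame. The seam runs straight from each of these points to the next.
- bead4 (a point): point on the top of the seam's centre line, bend number 4 counted from the arched end; at x -30, y -30, z 20 mm in the slab's frame. The seam runs straight from each of these points to the next.
- bead5 (a point): point on the top of the seam's centre line, bend number 5 counted from the arched end; at x -64, y -20, z 20 mm in the slab's frame. The seam runs straight from each of these points to the next.
- bead6 (a point): point on the top of the seam's centre line, bend number 6 counted from the arched end (the seam's end near the foot, where the stroke finishes); at x -98, y 14, z 20 mm in the slab's frame. The seam runs straight from each of these points to the next.
- seam1: piece 1 of 10 of the seam, counted from the arched end: the first 12 mm of the straight from bead0 to bead1; 12 mm long, 8 mm wide, standing 4 mm proud of the slab and fixed to it. Origin at the middle of its underside, +x along it towards the foot.
- seam2: piece 2 of 10 of the seam, counted from the arched end: the rest of the straight from bead0 to bead1; 24 mm long, 8 mm wide, standing 4 mm proud of the slab and fixed to it. Origin at the middle of its underside, +x along it towards the foot.
- seam3: piece 3 of 10 of the seam, counted from the arched end: the whole of the straight from bead1 to bead2; 34 mm long, 8 mm wide, standing 4 mm proud of the slab and fixed to it. Origin at the middle of its underside, +x along it towards the foot.
- seam4: piece 4 of 10 of the seam, counted from the arched end: the first half of the straight from bead2 to bead3; 19 mm long, 8 mm wide, standing 4 mm proud of the slab and fixed to it. Origin at the middle of its underside, +x along it towards the foot.
- seam5: piece 5 of 10 of the seam, counted from the arched end: the second half of the straight from bead2 to bead3; 19 mm long, 8 mm wide, standing 4 mm proud of the slab and fixed to it. Origin at the middle of its underside, +x along it towards the foot.
- seam6: piece 6 of 10 of the seam, counted from the arched end: the first half of the straight from bead3 to bead4; 19 mm long, 8 mm wide, standing 4 mm proud of the slab and fixed to it. Origin at the middle of its underside, +x along it towards the foot.
- seam7: piece 7 of 10 of the seam, counted from the arched end: the second half of the straight from bead3 to bead4; 19 mm long, 8 mm wide, standing 4 mm proud of the slab and fixed to it. Origin at the middle of its underside, +x along it towards the foot.
- seam8: piece 8 of 10 of the seam, counted from the arched end: the whole of the straight from bead4 to bead5; 35 mm long, 8 mm wide, standing 4 mm proud of the slab and fixed to it. Origin at the middle of its underside, +x along it towards the foot.
- seam9: piece 9 of 10 of the seam, counted from the arched end: the first part of the straight from bead5 to bead6; 36 mm long, 8 mm wide, standing 4 mm proud of the slab and fixed to it. Origin at the middle of its underside, +x along it towards the foot.
- seam10: piece 10 of 10 of the seam, counted from the arched end: the last 12 mm of the straight from bead5 to bead6; 12 mm long, 8 mm wide, standing 4 mm proud of the slab and fixed to it. Origin at the middle of its underside, +x along it towards the foot.
- cradle: fixed wooden tray that carries the foam bed, 270 x 170 mm, rim 22 mm high; origin at the centre of its underside, on the table; +x along its length.
- foam (a joint): how far the 250 x 150 mm grey foam bed under the slab is pressed down: 0 at rest (its top 40 mm above the table), at most 0.014 m. It begins to give under about 2 to 5 N on the slab, then yields 1 mm for every 0.3 N, springs back when let go, and is hard at the end of its travel.
- tape: bystander: loose roll of yellow tape lying flat, 90 mm across, 24 mm high; origin at the centre of its underside.
- spoon: bystander: loose wooden spoon, 170 mm long, lying flat along its x axis.
- brush: bystander: loose brush, 170 mm long, lying flat along its x axis.
- eggbox: bystander: loose open cardboard box, 75 x 110 mm, 40 mm high; origin at the centre of its underside.

How it is judged:
On the way, in this order (a step that is already met when the one before it is completed fails the run):
1. a fingertip touches piece 1 of the seam, at the arched end (contact force between the fingers and seam1 above 0.2 N), for 0.1 s.
2. going on towards the foot, a fingertip touches piece 2 of the seam and has left piece 1 (contact force between the fingers and seam2 above 0.2 N and not (contact force between the fingers and seam1 above 0.2 N)), for 0.04 s.
3. going on towards the foot, a fingertip touches piece 3 of the seam and has left piece 2 (contact force between the fingers and seam3 above 0.2 N and not (contact force between the fingers and seam2 above 0.2 N)), for 0.04 s.
4. going on towards the foot, a fingertip touches piece 4 of the seam and has left piece 3 (contact force between the fingers and seam4 above 0.2 N and not (contact force between the fingers and seam3 above 0.2 N)), for 0.04 s.
5. going on towards the foot, a fingertip touches piece 5 of the seam and has left piece 4 (contact force between the fingers and seam5 above 0.2 N and not (contact force between the fingers and seam4 above 0.2 N)), for 0.04 s.
6. going on towards the foot, a fingertip touches piece 6 of the seam and has left piece 5 (contact force between the fingers and seam6 above 0.2 N and not (contact force between the fingers and seam5 above 0.2 N)), for 0.04 s.
7. going on towards the foot, a fingertip touches piece 7 of the seam and has left piece 6 (contact force between the fingers and seam7 above 0.2 N and not (contact force between the fingers and seam6 above 0.2 N)), for 0.04 s.
8. going on towards the foot, a fingertip touches piece 8 of the seam and has left piece 7 (contact force between the fingers and seam8 above 0.2 N and not (contact force between the fingers and seam7 above 0.2 N)), for 0.04 s.
9. going on towards the foot, a fingertip touches piece 9 of the seam and has left piece 8 (contact force between the fingers and seam9 above 0.2 N and not (contact force between the fingers and seam8 above 0.2 N)), for 0.04 s.
10. a fingertip touches piece 10, the last 12 mm of the seam, near the foot (contact force between the fingers and seam10 above 0.2 N), for 0.04 s.
At the end, for the whole second after the job is handed in: After the seam has been followed piece by piece from arch to foot, the slab lies at rest flat on the foam within 20 mm of where it was, the foam has sprung back (within 3 mm), and each bystander is within 20 mm of where it lay (distance of each of slab, tape, spoon, brush, eggbox from where it was at the start of the episode below 0.02 m and linear speed of slab below 0.01 m/s and angle between slab's own z axis and vertical below 0.06 rad and value of joint foam below 0.003 m); the robot touches nothing.
It fails at once if the slab is pressed harder than 15 N by the fingers (contact force between the fingers and slab above 15 N).
It fails at once if the slab is lifted or tipped off its foam bed (z of slab in the frame of cradle above 0.048 m or angle between slab's own z axis and vertical above 0.12 rad).
It fails at once if the slab is pushed out of place, by more than about 25 mm (distance of slab from where it was at the start of the episode above 0.028 m).
It fails at once if a bystander (tape, spoon, brush, cardboard box) is moved more than 20 mm (distance of any of tape, spoon, brush, eggbox from where it was at the start of the episode above 0.02 m).
It also fails if it takes over 48 s, if anything falls off the work surface, if the arm or the gripper's body presses on something with over 40 N, if the wrist force passes 120 N, or if a joint passes its speed limit or range.

## Robot

A 7-joint arm with a two-finger parallel gripper is mounted at the origin on the work surface. World frame = base frame: x ahead of the robot, y to its left, z up, the work surface at z = 0. Lengths are in m, angles in rad, forces in N, time in s.
With the tool pointing down it reaches from about 0.425 to 0.925 m from the base axis. Payload 6.8 kg.
Tool frame: the origin (TCP) lies at the very end of the fingers, on their centre line; the grasp point (between the pads) lies 19 mm behind it (grip_point_offset is the distance from the TCP to the grasp point, in m); z points along the fingers, y is the line along which they close (so a half turn about z gives the same grasp; the last joint's range is limited). The gripper opens to 85 mm and grips with 20 to 120 N. Pads are 22 mm wide; open, the fingers measure 114 mm over their backs; the gripper's body (76 mm by 85 mm) begins 54 mm behind the grasp point. The pads swing forward as they close: fully open they stand 13 mm farther back than shut.
Start: joints at [-1.247, 0.477, 0.022, 1.555, -0.011, 1.109, -0.083], TCP at [0.282, 0.613, 0.231] pointing down, gripper open.
Joint ranges: [-2.96, 2.96], [-0.34, 2.1], [-1.41, 1.46], [0.24, 2.44], [-1.37, 4.51], [0.17, 1.92], [-2.96, 2.96]. Speed limits (rad/s): [2.39, 2.39, 3.14, 3.14, 3.14, 3.14, 3.14].

## Interface

Orientations are given as a unit quaternion [w, x, y, z].
In Python, from station import * gives the robot as it stands.
- The arm moves only by the tool carry_out, never from a script. Its argument "rows" is text: rows parted by semicolons, each of 4 numbers parted by spaces: the shift along the world's x, y, z in mm, then the turn about the world's z in degrees. In form: dx dy dz yaw; .... A call has 1 to 10 rows; each row shifts and turns the commanded pose from where the row before left it; what a row does not reach is not made up. A row lasts 1/8 s, in which the tool goes at most 62.5 mm and 10.7 degrees, less where a joint would pass 70% of its speed; a pose out of reach is approached as far as the arm can. A call is refused whole if a number of a shift passes 62.5 or a number of a turn 10.7, either way. A call with a gripper value outside its range is refused whole. "claw" is the finger opening in mm, from 0 to 85.4, set as the call begins (left out, the last holds). The fingers move at their own pace and stop on an object; "force" is the grip in N (left out, the last holds). Time passes only in rows, so rows that do not move let the fingers close. It gives the time, the measured TCP pose, the force, the opening and the grip force at its end, in the units of the state.
- get_obs(): the state, without advancing time (a new reading comes with each control period).
- read_camera(name): name is "side" or "top" or "wrist"; returns a dict with "img" (480x640x3 uint8, blue, green, red), "fov_y" (degrees; the focal length in pixels is half the picture's height over the tangent of half this angle, whatever the lens; pixels are square), "cx", "cy" (the principal point, pixels), "distortion" ([k1, k2, p1, p2, k3] as OpenCV has them; the pictures are not rectified), "world_to_cam" (4x4, takes a point from world to camera coordinates). Camera axes: x right, y up, looking along -z (the intrinsics and any distortion apply to the point x, -y, -z); pixel columns grow to the right and rows downward; lengths in m; the calibration is good to about 2 mm. A picture is of the moment at which its call begins. There is no depth.
- hand_in(): hands the job in; it is judged then, once.
Trained networks look in the newest picture that a camera, given by its name, has taken for a name from the list of things; names that differ only in an ending like _2 or _b are one class to them, and where a whole thing is asked for, a point or a joint stands for the part that bears it (a point fixed in the world has none). Each returns a list of dicts, best first, with "confidence" (0 to 1); they miss things now and then, are a little off and sometimes report something else, mostly with a low value. They report only what shows in the picture. A call takes as long as a camera call.
- recognise(camera, thing): "centre" ([column, row] in pixels, amid what is visible of it).
- outline_of(camera, thing): "pixels" (480x640 bool, what is visible of it) and "centre" ([column, row] in pixels, amid what is visible of it).
- place_of(camera, thing): "centre" ([column, row] in pixels: a listed point, or the origin of a listed thing).
The state is a dict: "t": time; "q": joint angles; "joint_vel": joint speeds; "joint_torque": joint torques, N m; "eef_pos": TCP position; "tool_rot": TCP orientation; "contact_force": force on the tool from outside, world axes, zero at the start; "torque": the same for the moment, N m; "gripper_width": opening from 0.0 (shut) to 1.0 (fully open); "grasp_force": force on a finger pad.
Only numpy, scipy, OpenCV 4.12 (cv2) and the standard library are available. Lean on these libraries where they do the work, as an engineer would, in place of code of your own. Each camera call takes 0.05 s, during which the arm holds its last target. There are 200 camera calls.

## Working session

There is one attempt and no reset: what is moved stays moved. The work goes in short steps, Python scripts to look and compute and a tool call to move; the robot and the scene stay as the last step left them, time stands still between calls to the robot, and variables do not carry over. Pictures are saved under pics/ and viewed, at most 10 in all, crops included, and the job is handed in when it is done.

Besides the shell and the picture viewer there is one more tool, called after "Emit:" by a JSON object that holds its "method" and its "body". carry_out: Moves the arm, as the interface text tells. Its arguments: {"type":"object","properties":{"rows":{"type":"string"},"claw":{"type":"number"},"force":{"type":"number"}},"required":["rows"]}

```bash
mkdir -p pics
cat > h.py <<'E'
from station import *
import numpy as np, cv2
def K(c):
    f=240/np.tan(np.radians(c["fov_y"])/2); return np.array([[f,0,c["cx"]],[0,f,c["cy"]],[0,0,1.]])
def ray(c,px):
    n=cv2.undistortPoints(np.array([[px]],float),K(c),np.array(c["distortion"],float))[0,0]
    M=np.array(c["world_to_cam"]);R=M[:3,:3];o=-R.T@M[:3,3]
    return o,R.T@np.array([n[0],-n[1],-1.])
def onz(c,px,z):
    o,d=ray(c,px); return o+d*(z-o[2])/d[2]
def proj(c,P):
    M=np.array(c["world_to_cam"]);p=np.asarray(P,float)@M[:3,:3].T+M[:3,3]
    p=p*[1,-1,-1]
    return cv2.projectPoints(p.reshape(-1,1,3),np.zeros(3),np.zeros(3),K(c),np.array(c["distortion"],float))[0][:,0]
BE=np.array([[92,0],[64,22],[30,18],[2,-8],[-30,-30],[-64,-20],[-98,14]])/1000.
E
python3 - <<'E'
from h import *
print(get_obs())
for n in("top","side"):
    c=read_camera(n); cv2.imwrite(f"pics/{n}0.png",c["img"])
    for i in range(7):
        r=place_of(n,f"bead{i}")[:2]
        print(n,i,[(np.round(a["centre"]),round(a["confidence"],2),np.round(onz(c,a["centre"],.060),4)) for a in r])
    for s,z in(("slab",.04),("cradle",0),("tape",0),("spoon",0),("brush",0),("eggbox",0)):
        r=place_of(n,s)[:1]
        print(n,s,[(np.round(a["centre"]),round(a["confidence"],2),np.round(onz(c,a["centre"],z),4)) for a in r])
E
```

```text
{'t': 0.0, 'q': array([-1.24711582,  0.47782283,  0.02230725,  1.55641489, -0.01149246,
        1.10927401, -0.08311044]), 'joint_vel': array([-8.17292453e-05, -1.02865933e-03, -6.93429123e-05,  6.76302490e-04,
        1.21867432e-05,  1.71999428e-03, -2.92011586e-04]), 'joint_torque': array([ 2.69179036e-04, -5.96457446e+01,  1.60839479e+00, -2.81200987e+01,
        1.24722728e-02,  9.32920841e-03,  1.73325111e-05]), 'eef_pos': array([0.28223757, 0.61253725, 0.23032527]), 'tool_rot': array([-1.30241372e-04,  2.14195647e-01,  9.76790368e-01, -8.86155597e-04]), 'contact_force': array([ 0.25275863, -0.46397965,  0.32340253]), 'torque': array([ 0.02022929, -0.02060847, -0.00393953]), 'grasp_force': 0.0, 'gripper_width': 0.9990500036121711}
top 0 [(array([357., 279.]), 0.98, array([ 0.5184, -0.0328,  0.06  ])), (array([428., 280.]), 0.95, array([ 0.5187, -0.1534,  0.06  ]))]
top 1 [(array([357., 279.]), 0.98, array([ 0.5184, -0.0328,  0.06  ])), (array([428., 280.]), 0.95, array([ 0.5187, -0.1534,  0.06  ]))]
top 2 [(array([357., 279.]), 0.98, array([ 0.5184, -0.0328,  0.06  ])), (array(
[... 1697 characters left out ...]
), 0.93, array([0.5294, 0.002 , 0.06  ])), (array([352., 203.]), 0.91, array([ 0.5457, -0.0863,  0.06  ]))]
side 6 [(array([355., 236.]), 0.93, array([0.5294, 0.002 , 0.06  ])), (array([352., 203.]), 0.91, array([ 0.5457, -0.0863,  0.06  ]))]
side slab [(array([355., 223.]), 0.66, array([ 0.5344, -0.0534,  0.04  ]))]
side cradle [(array([362., 221.]), 0.61, array([ 0.5235, -0.1062,  0.    ]))]
side tape [(array([299., 205.]), 0.7, array([ 0.6615, -0.1307,  0.    ]))]
side spoon [(array([424., 251.]), 0.59, array([ 0.3985, -0.0402,  0.    ]))]
side brush [(array([322., 308.]), 0.55, array([0.5679, 0.1237, 0.    ]))]
side eggbox [(array([396., 179.]), 0.83, array([ 0.4624, -0.2572,  0.    ]))]
```

Run:
```python
import cv2
i=cv2.imread("pics/top0.png")
cv2.imwrite("pics/top0c.png",cv2.resize(i[160:380,230:520],None,fx=2.7,fy=2.7,interpolation=cv2.INTER_CUBIC))
```

```text
(no output)
```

View pics/top0c.png

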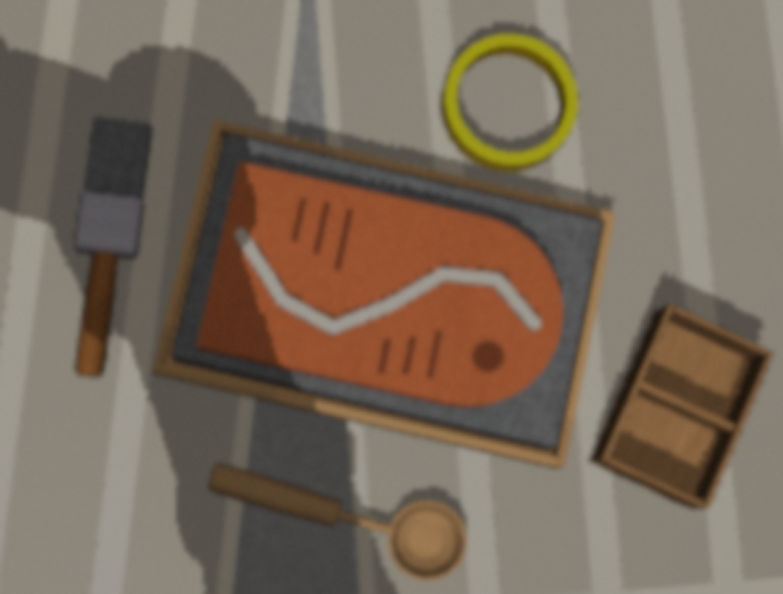

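View pics/side0.png

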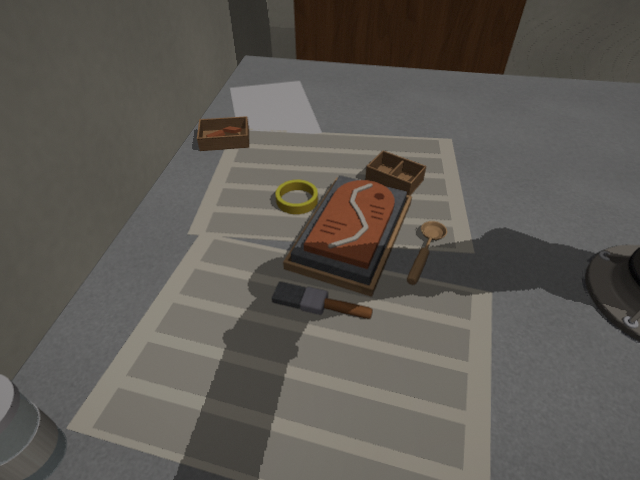

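The top view shows the slab with its arch to the right (world −y) and its foot to the left. The seam runs from crop (538,324) through (498,280), (443,274), (333,327) and (282,298) to (240,234). In the side view the slab lies at about (355,222), with nothing on it. Next I fit the slab's pose.

Run:
```python
from h import *
from scipy.optimize import least_squares
ck=np.array([[538,324],[498,280],[443,274],[388,303],[333,327],[282,298],[240,234]])/2.7+[230,160]
B=np.c_[BE,np.full(7,.06)]
dense=np.vstack([np.linspace(BE[i],BE[i+1],40) for i in range(6)])
def W(p,b,z=.06):
    c,s=np.cos(p[2]),np.sin(p[2]); return np.c_[b@np.array([[c,s],[-s,c]])+p[:2],np.full(len(b),z)]
T=read_camera("top");S=read_camera("side")
def seg(c,p0):
    im=c["img"];hsv=cv2.cvtColor(im,cv2.COLOR_BGR2HSV)
    near=np.zeros(im.shape[:2],np.uint8); cv2.polylines(near,[proj(c,W(p0,dense)).astype(np.int32)],False,255,13)
    m=(near>0)&(hsv[...,1]<85)
    return np.argwhere(m)[:,::-1].astype(float),m
r=least_squares(lambda p:(proj(T,W(p,BE))-ck).ravel(),[.53,-.06,np.radians(-103)])
p=r.x;print("click fit",p[:2],np.degrees(p[2]),np.abs(r.fun).max())
def fit(cams,p):
    for _ in range(3):
        pts=[seg(c,p)[0] for c in cams]
        def res(q):
            o=[]
            for c,x in zip(cams,pts):
                d=proj(c,W(q,dense)); D=np.linalg.norm(x[:,None]-d[None],axis=2)
                o+=[D.min(1), D.min(0)]
            return np.concatenate(o)
        p=least_squares(res,p,loss="soft_l1").x
    return p,[len(x) for x in pts],np.mean(res(p))
for n,cs in(("top",[T]),("side",[S]),("both",[T,S])):
    q,l,m=fit(cs,p);print(n,np.round(q[:2],4),np.degrees(q[2]),l,m)
q=fit([T],p)[0]
print(np.round(W(q,BE)*1000,1))
w=read_camera("wrist");im=np.hstack([cv2.resize(w["img"],(400,300)),cv2.resize(T["img"][150:400,220:540],(400,300))])
v=T["img"].copy();cv2.polylines(v,[proj(T,W(q,dense)).astype(np.int32)],False,(255,0,0),1)
u=S["img"].copy();cv2.polylines(u,[proj(S,W(q,dense)).astype(np.int32)],False,(255,0,0),1)
cv2.imwrite("pics/fit.png",np.vstack([np.hstack([cv2.resize(v[200:320,290:450],(400,300)),cv2.resize(u[165:285,275:435],(400,300))]),np.hstack([cv2.resize(w["img"],(400,300)),np.zeros((300,400,3),np.uint8)])]))
```

```text
click fit [ 0.53797208 -0.06253936] -102.07063360941967 1.4018615233560467
top [ 0.5386 -0.0619] -101.75225283226142 [759] 1.1540586503124264
side [ 0.5358 -0.0596] -101.90466388386257 [469] 0.9320335907534996
both [ 0.5378 -0.0613] -101.5854235363503 [758, 476] 1.1499930369770899
[[ 519.8 -152.    60. ]
 [ 547.1 -129.    60. ]
 [ 550.1  -94.9   60. ]
 [ 530.3  -62.2   60. ]
 [ 515.3  -26.4   60. ]
 [ 532.     4.8   60. ]
 [ 572.2   31.2   60. ]]
```

View pics/fit.png

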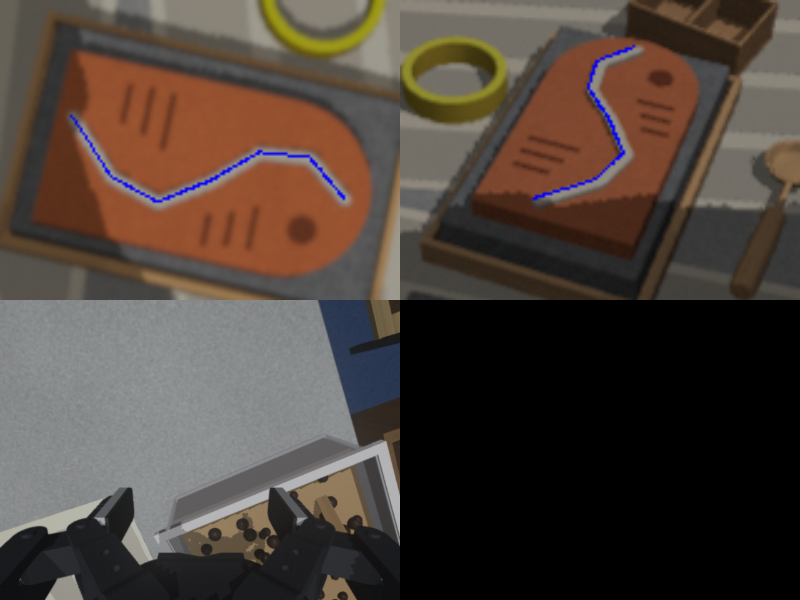

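The overlays lie on the seam in the top (left) and side (right) views. The wrist view shows the thin finger pads and a crate below the start, so I'll stay high at first. Next I check which fingertip footprint and yaw pass the piece-by-piece order.

```bash
cat > sim.py <<'E'
from h import *
from itertools import product
L=[(0,0,12),(0,12,99),(1,0,99),(2,0,.5),(2,.5,1),(3,0,.5),(3,.5,1),(4,0,99),(5,0,36),(5,36,99)]
pcs=[]
for k,a,b in L:
    d=(BE[k+1]-BE[k])*1000;n=np.hypot(*d)
    if b<=1:a*=n;b*=n
    b=min(b,n);u=d/n
    pcs.append(((BE[k]*1000+u*(a+b)/2),(b-a,8),np.degrees(np.arctan2(u[1],u[0]))))
def run(path,along,wide,off,yaw=0):
    step=0;hold=0;log=[]
    for q in path:
        r=(tuple(map(float,q+off)),(along,wide),yaw)
        t=[cv2.rotatedRectangleIntersection(r,(tuple(map(float,c)),s,a))[0]>0 for c,s,a in pcs]
        ok=lambda i:i<10 and (t[i] and not t[i-1] if 0<i<9 else t[i])
        if ok(step):
            hold+=1
            if hold>=3:
                step+=1;hold=0
                if ok(step):return -step
                if step==10:return 10
        else:hold=0
    return step
def dens(wp,ds=.5):
    o=[]
    for a,b in zip(wp[:-1],wp[1:]):
        o+=list(a+(b-a)*np.linspace(0,1,max(2,int(np.hypot(*(b-a))/ds)))[:,None])
    return o
E
python3 - <<'E'
from sim import *
P=dens(BE*1000)
for al,wi in((8,22),(14,22),(22,22),(29,22),(22,14),(22,29)):
    for yaw in(0,-10,10,20): print(al,wi,yaw,[run(P,al,wi,np.array(o),yaw) for o in product((-4,0,4),repeat=2)])
E
```

```text
8 22 0 [10, 10, 10, 10, 10, 10, 10, 10, 10]
8 22 -10 [10, 10, 10, 10, 10, 10, 10, 10, 10]
8 22 10 [10, 10, 10, 10, 10, 10, 10, 10, 10]
8 22 20 [10, 10, 10, 10, 10, 10, 10, 10, 10]
14 22 0 [10, 10, 10, 10, 10, 10, 10, 10, 10]
14 22 -10 [10, 10, 10, 10, 10, 10, 10, 10, 10]
14 22 10 [10, 10, 10, 10, 10, 10, 10, 10, 10]
14 22 20 [10, 10, 10, 10, 10, 10, 10, 10, 10]
22 22 0 [10, 10, 10, 10, 10, 10, 10, 10, 10]
22 22 -10 [10, 10, 10, 10, 10, 10, 10, 10, 10]
22 22 10 [10, 10, 10, 10, 10, 10, 10, 10, 10]
22 22 20 [10, 10, 10, 10, 10, 10, 10, 10, 10]
29 22 0 [10, 10, -9, 10, -9, -9, -9, -9, 10]
29 22 -10 [10, 10, -9, 10, -9, -9, -9, -9, 10]
29 22 10 [10, 10, 10, 10, 10, 10, 10, 10, 10]
29 22 20 [10, 10, 10, 10, 10, 10, 10, 10, 10]
22 14 0 [10, 10, 10, 10, 10, 10, 10, 10, 10]
22 14 -10 [10, 10, 10, 10, 10, 10, 10, 10, 10]
22 14 10 [10, 10, 10, 10, 10, 10, 10, 10, 10]
22 14 20 [10, 10, 10, 10, 10, 10, 10, 10, 10]
22 29 0 [10, 10, 10, 10, 10, -9, -9, -9, 10]
22 29 -10 [10, 10, 10, 10, 10, 10, 10, 10, 10]
22 29 10 [10, -9, -9, -9, -9, -9, -9, -9, -9]
22 29 20 [10, -9, -9, 10, -9, -9, -9, -9, -9]
```

Emit:
{"method": "carry_out", "body": {"rows": "0 0 20 0;20 -45 5 2;20 -45 5 2;20 -45 5 2;20 -45 5 2;20 -45 5 2;20 -45 5 2;20 -45 5 2;20 -45 5 2;20 -45 0 4", "claw": 0}}

```text
t: 2.8
eef_pos: [0.4632, 0.2067, 0.292]
tool_rot: [0.001, 0.04, 0.999, 0.001]
contact_force: [1.1, 0.4, -1.0]
gripper_width: -0.003
grasp_force: 0.0
```

Emit:
{"method": "carry_out", "body": {"rows": "10 -45 -10 0;10 -45 -15 0;10 -45 -20 0;10 -45 -20 0;5 -45 -20 0;5 -45 -20 0;5 -45 -15 0;0 -35 -15 0;0 -10 0 0;0 0 0 0"}}

```text
t: 4.05
eef_pos: [0.5177, -0.1519, 0.1567]
tool_rot: [0.0, 0.042, 0.999, 0.0]
contact_force: [-0.4, 0.3, 0.6]
gripper_width: -0.002
grasp_force: 0.0
```

Run:
```python
from h import *
p=[.538,-.0613,np.radians(-101.8)]
c_,s=np.cos(p[2]),np.sin(p[2])
w=read_camera("wrist");P=np.c_[BE@np.array([[c_,s],[-s,c_]])+p[:2],np.full(7,.06)]
print(np.round(P[:,:2]*1000,1).tolist(), get_obs()["contact_force"])
v=w["img"].copy();cv2.polylines(v,[np.int32(proj(w,P))],False,(255,0,0),1);cv2.imwrite("pics/w1.png",v)
```

```text
[[519.2, -151.4], [546.4, -128.4], [549.5, -94.3], [529.8, -61.6], [514.8, -25.8], [531.5, 5.4], [571.7, 31.8]] [-0.9571362  -0.82341761  0.47111682]
```

View pics/w1.png

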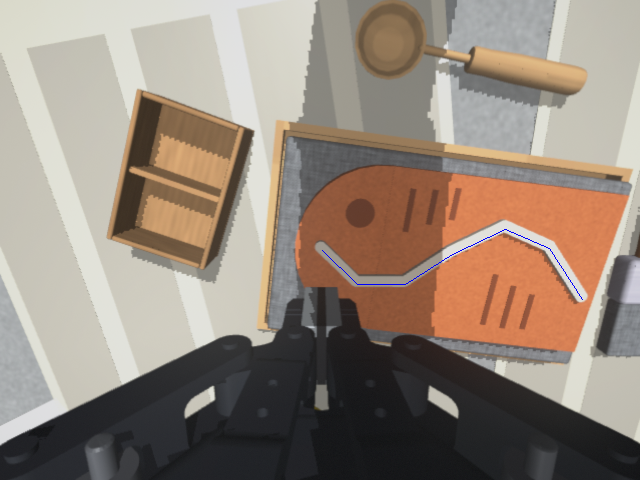

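The wrist view shows the seam from (320,245) to (582,298). It lies about 4 px above my overlay, so I shift the path by −1.5 mm in x. The way down is clear.

Emit:
{"method": "carry_out", "body": {"rows": "0 0 -30 0;0 0 -30 0;0 0 -20 0;0 0 -10 0;0 0 -3 0;0 0 -3 0;0 0 -3 0;0 0 -2 0;0 0 0 0;0 0 0 0"}}

```text
t: 5.35
eef_pos: [0.5181, -0.1518, 0.0557]
tool_rot: [0.001, 0.041, 0.999, 0.0]
contact_force: [1.6, 1.4, 3.7]
gripper_width: -0.001
grasp_force: 1.9
```

Emit:
{"method": "carry_out", "body": {"rows": "4.5 4 -1 0;4.5 4 0 0;4.5 4 0 0;4.5 4 0 0;4.5 4 0 0;4.5 4 0 0;0.5 5.5 0 0;0.5 5.5 0 0;0.5 5.5 0 0;0.5 5.5 0 0"}}

```text
t: 6.6
eef_pos: [0.5466, -0.1056, 0.0544]
tool_rot: [0.0, 0.041, 0.999, -0.0]
contact_force: [1.2, -3.2, 3.9]
gripper_width: -0.0
grasp_force: 2.1
```

Emit:
{"method": "carry_out", "body": {"rows": "0.5 5.5 0 0;0.5 5.5 0 0;-3.3 5.5 0 0;-3.3 5.5 0 0;-3.3 5.5 0 0;-3.3 5.5 0 0;-3.3 5.5 0 0;-3.3 5.5 0 0;-2.5 6 0 0;0 0 0 0"}}

```text
t: 7.85
eef_pos: [0.5244, -0.0548, 0.0541]
tool_rot: [-0.001, 0.041, 0.999, 0.0]
contact_force: [-0.6, 1.1, 4.0]
gripper_width: -0.001
grasp_force: 2.2
```

Run:
```python
from h import *
p=[.5365,-.0613,np.radians(-101.8)]
c_,s=np.cos(p[2]),np.sin(p[2]);P=np.c_[BE@np.array([[c_,s],[-s,c_]])+p[:2],np.full(7,.055)]
o=[]
for n,(a,b) in(("wrist",(120,160)),("side",(165,275))):
    w=read_camera(n);v=w["img"].copy()
    if n=="side": v=cv2.resize(v[165:285,275:435],(400,300))
    else:
        cv2.polylines(v,[np.int32(proj(w,P))],False,(255,0,0),1); v=v[100:400,140:540]
    o.append(v)
u=cv2.resize(cv2.imread("pics/side0.png")[165:285,275:435],(400,300))
cv2.imwrite("pics/mid.png",np.vstack([np.hstack(o),np.hstack([u,u])]))
```

```text
(no output)
```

View pics/mid.png

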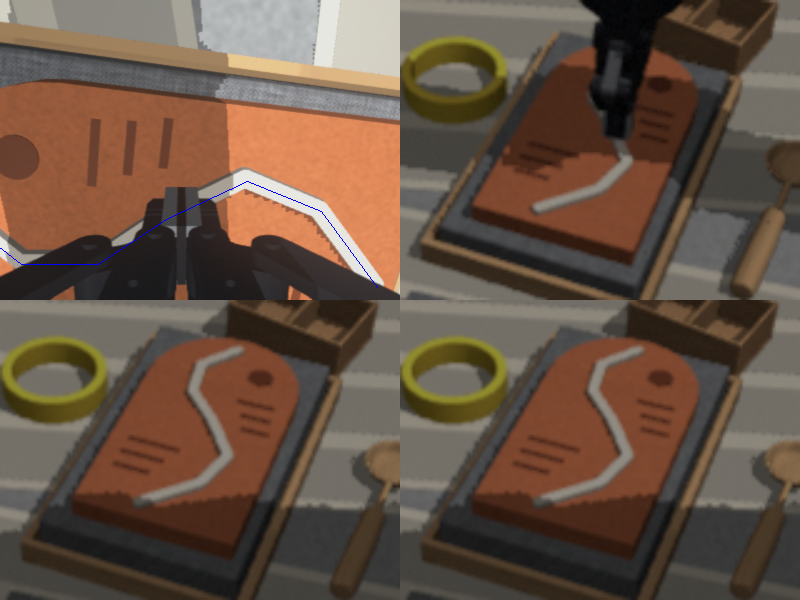

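The slab has not shifted; it has only sunk a little in the foam (seam foot end at about (535,208) in the side panel). The fingertips sit on the seam near (180,205) in the wrist panel. I continue.

Emit:
{"method": "carry_out", "body": {"rows": "-2.6 5.8 0 0;-2.6 5.8 0 0;-2.6 5.8 0 0;-2.6 5.8 0 0;-2.6 5.8 0 0;3.4 6 0 0;3.4 6 0 0;3.4 6 0 0;3.4 6 0 0;3.4 6 0 0"}}

```text
t: 9.2
eef_pos: [0.5294, 0.0034, 0.0543]
tool_rot: [-0.0, 0.041, 0.999, -0.0]
contact_force: [-1.1, -2.5, 5.2]
gripper_width: -0.003
grasp_force: 2.1
```

Emit:
{"method": "carry_out", "body": {"rows": "4.4 3.1 0 0;4.4 3.1 0 0;4.4 3.1 0 0;4.4 3.1 0 0;4.4 3.1 0 0;4.4 3.1 0 0;4.4 3.1 0 0;4.4 3.1 0 0;4.4 3.1 0 0;0 0 0 0"}}

```text
t: 10.45
eef_pos: [0.5697, 0.0317, 0.0545]
tool_rot: [0.001, 0.041, 0.999, 0.0]
contact_force: [0.1, -0.6, 4.3]
gripper_width: 0.002
grasp_force: 2.1
```

Emit:
{"method": "carry_out", "body": {"rows": "0 0 3 0;0 0 5 0;0 0 10 0;0 0 30 0;0 0 40 0;0 40 40 0;0 50 20 0;0 50 0 0;0 50 0 0;0 0 0 0"}}

```text
t: 11.7
eef_pos: [0.5673, 0.2267, 0.2023]
tool_rot: [-0.0, 0.037, 0.999, 0.001]
contact_force: [0.6, -0.3, 0.2]
gripper_width: -0.004
grasp_force: 0.0
```

Run:
```python
from h import *
print(get_obs()["contact_force"])
T=read_camera("top");S=read_camera("side")
a=cv2.imread("pics/top0.png")
cv2.imwrite("pics/end.png",np.vstack([np.hstack([cv2.resize(x[160:380,230:520],(400,300)) for x in(T["img"],a)]),np.hstack([cv2.resize(x[165:285,275:435],(400,300)) for x in(S["img"],cv2.imread("pics/side0.png"))])]))
```

```text
[ 0.56878944 -0.27503583  0.19826708]
```

View pics/end.png

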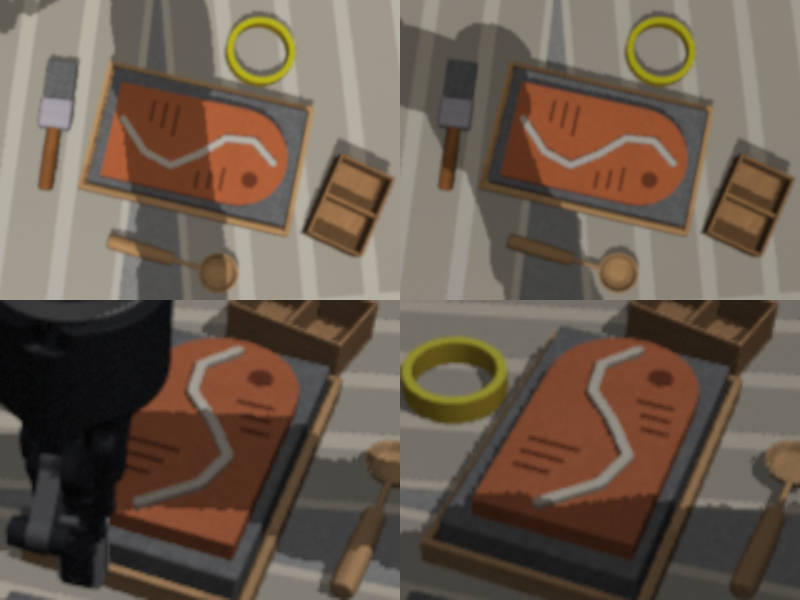

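The before and after views match: the slab and all the bystanders are where they were, and the hand is clear. I hand in.

```bash
python3 -c "
from station import *
print(hand_in())"
```

```text
the job is handed in; nothing more can be done
None
```

I ran the closed fingertips along the whole seam from arch to foot at about 4–5 N, took the hand away with the slab and bystanders looking unmoved in the final pictures, and handed the job in at about 12 s; no verdict was returned.

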